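# Stack the check weights on the bench scale

### The job

The nursery's bench scale is due for its check: take the three steel weight discs from the sloping rack and lay them in one flat, centred stack on the scale's round pan, the thickest at the bottom, the middle one on it and the thinnest on top. Set each down gently - do not drop a disc, and do not press the sprung pan down to its overload stop - and leave the things around on the bench where they are.

Things in the scene. Friction and masses are not known exactly. Their poses are not given: they have to be found in the camera images.
- thick_centre (a point): The thickest (about 0.75 kg) of three plain steel weight discs, 66 mm in diameter, 32 mm thick, flat on both faces. This point is its centre, half-way up; its z axis is the disc's axis and points out of its upper face, square to the rack's slope at the start. Rests on the sloping rack with its lower rim against the lip
- middle_centre (a point): The middle one (about 0.48 kg) of three plain steel weight discs, 66 mm in diameter, 20 mm thick, flat on both faces. This point is its centre, half-way up; its z axis is the disc's axis and points out of its upper face, square to the rack's slope at the start. Rests on the sloping rack with its lower rim against the lip
- thin_centre (a point): The thinnest (about 0.3 kg) of three plain steel weight discs, 66 mm in diameter, 12 mm thick, flat on both faces. This point is its centre, half-way up; its z axis is the disc's axis and points out of its upper face, square to the rack's slope at the start. Rests on the sloping rack with its lower rim against the lip
- pan_top (a point): Round flat steel pan of the bench scale, 150 mm in diameter and 8 mm thick; this point is the centre of its upper face, z up, about 93 mm above the bench when empty. Under it a grey scale body 200 x 200 mm, 58 mm high. The pan is on a spring (about 3 N per mm) and sinks as it is loaded
- pan (a joint): How far the pan is pressed down, in m: 0 when empty, about 0.005 under the three discs, overload stop at 0.010 (about 30 N in all)
- rack: Wooden rack 370 mm wide; its origin is on the bench under the middle place. Its x axis points level up-slope (away from the robot), y along its width, z up. Its slope faces the robot at 0.6 rad (34 degrees) from level and passes 60 mm above the origin; three discs lie on it 115 mm apart (at y = -115, 0, 115 mm), in any order, above a lip that stands 9 mm proud of the slope
- saucer: Bystander: clay saucer 110 mm across, 20 mm high, in front of the scale; origin at the centre of its underside
- empty_pot: Bystander: empty clay pot 88 mm across, 75 mm high; origin at the centre of its underside
- cactus: Bystander: cactus in a clay pot 90 mm across, 138 mm high in all; origin at the centre of its underside
- spray_can: Bystander: white bottle 64 mm across, 170 mm high; origin at the centre of its underside
- jar: Bystander: glass jar 70 mm across, 90 mm high; origin at the centre of its underside
- brush: Bystander: hand brush lying on the bench, about 150 mm long, near the robot; origin on the underside
- potted: Bystander: purple-leaved plant in a clay pot 100 mm across, about 150 mm high in all; origin at the centre of its underside
Mind the look-alikes: they are no part of the job. Leave any yellow look-alike of the part that bears middle_centre alone.

How it is judged:
By the outcome, as a careful person would: the job done as asked, in the order asked, and still so for the second after the job is handed in, with the robot touching nothing.
It also fails if it takes over 72 s, if anything falls off the work surface, if the arm or the gripper's body presses on something with over 40 N, if the wrist force passes 120 N, or if a joint passes its speed limit or range.

### The arm

A 6-joint arm with a two-finger parallel gripper is mounted at the origin on the work surface. World frame = base frame: x ahead of the robot, y to its left, z up, the work surface at z = 0. Lengths are in m, angles in rad, forces in N, time in s.
With the tool pointing down it reaches from about 0.325 to 0.775 m from the base axis. Payload 5.5 kg.
Tool frame: the origin (TCP) lies on the centre line of the jaws, within the pads' length; the fingertips stand 22 mm ahead of it and the grasp point (between the pads) lies 3 mm ahead of it (r.tip_reach is the distance from the TCP to the fingertips, in m); z points along the fingers, y is the direction in which the jaws open and shut (so a half turn about z gives the same grasp; the last joint's range is limited). The gripper opens to 88 mm and grips with 3 to 60 N. Pads are 20 mm wide; open, the fingers measure 115 mm over their backs; the gripper's body (75 mm by 178 mm) begins 61 mm behind the grasp point.
Start: joints at [1.094, 0.091, 1.231, -0, 1.82, -0.057], TCP at [0.245, 0.548, 0.245] pointing down, gripper open.
Joint ranges: [-2.87, 2.87], [-0.86, 2.18], [0.17, 2.46], [-1.51, 4.65], [0.06, 2.69], [-2.65, 2.65]. Speed limits (rad/s): [2.57, 2.57, 3.01, 3.14, 3.14, 3.14].

### API

Orientations are given as a unit quaternion [x, y, z, w].
In Python, from station import r, cams gives the robot as it stands.
- The arm moves only by the shell command python3 -m jog 'ROWS' [OPENING] [FORCE]. ROWS is JSON, a list of rows, each a list of 2 entries, a list of its own where there are three numbers: the shift along the tool's x, y, z in mm, then the turn, a rotation vector about the tool's x, y, z in rad. A call has 1 to 12 rows; each row shifts and turns the commanded pose from where the row before left it, along the tool's axes as they then stand; what a row does not reach is not made up. A row lasts 1/12 s, in which the tool goes at most 41.7 mm and 7.16 degrees, less where a joint would pass 70% of its speed; a pose out of reach is approached as far as the arm can. A call is refused whole if a number of a shift passes 41.7 or a number of a turn 0.125, either way. A call with a gripper value outside its range is refused whole. OPENING is the opening, from 0 (shut) to 1 (fully open), set as the call begins (- or left out, the last holds). The fingers move at their own pace and stop on an object; FORCE is the grip in N (left out, the last holds). Time passes only in rows, so rows that do not move let the fingers close. It gives the time, the measured TCP pose, the force and the opening at its end, in the units of the state.
- r.state(): the state, without advancing time (a new reading comes with each control period).
- cams.grab_frame(name): name is "side" or "top"; returns the picture (420x560x3 uint8, red, green, blue); there is no depth.
- cams.camera_info(name): a dict with "vfov" (degrees; the focal length in pixels is half the picture's height over the tangent of half this angle, whatever the lens; pixels are square), "cx", "cy" (the principal point, pixels), "k1" (the pictures are not rectified: a ray, as slopes to the right and down, at radius r is drawn at 1 + k1 r^2 times it, then the intrinsics apply), "R" (3x3) and "t" (3): a world point X has camera coordinates R X + t. Camera axes: x right, y down, z forward; pixel columns grow to the right and rows downward; lengths in m; the calibration is good to about 2 mm. A picture is of the moment at which its call begins. camera_info takes no time and is no camera call.
- r.finish_job(): hands the job in, once; it reports no verdict.
The state is a dict: "time": time; "joints": joint angles; "qvel": joint speeds; "joint_torque": joint torques, N m; "position": TCP position; "orientation": TCP orientation; "ft_force": force on the tool from outside, world axes, zero at the start; "ft_torque": the same for the moment, N m; "finger_gap": finger opening in m.
Only numpy, scipy, OpenCV 4.12 (cv2) and the standard library are available. Lean on these libraries where they do the work, as an engineer would, in place of code of your own. Each camera call takes 0.05 s, during which the arm holds its last target.

## Working session

There is one attempt and no reset: what is moved stays moved. The work goes in short steps, Python scripts to look and compute and a shell command to move; the robot and the scene stay as the last step left them, time stands still between calls to the robot, and variables do not carry over. Pictures are saved under pics/ and viewed, and the job is handed in when it is done.

```bash
ls; mkdir -p pics; python3 - <<'E'
from station import r,cams
import cv2
s=r.state();print(s)
for n in("side","top"):
    print(n,cams.camera_info(n))
    cv2.imwrite(f"pics/{n}0.png",cams.grab_frame(n)[:,:,::-1])
E
```

```text
pics
{'time': 0.0, 'joints': array([ 1.09427468e+00,  9.18671990e-02,  1.23188592e+00, -2.53965857e-06,
        1.81977254e+00, -5.66751190e-02]), 'qvel': array([-0.00048951,  0.00034132,  0.0003624 ,  0.00022927,  0.00164192,
       -0.00062052]), 'joint_torque': array([ 2.44986593e-03, -4.46435845e+01, -4.06460989e+01,  7.01463455e-02,
        2.89079599e-02, -1.19576512e-04]), 'position': array([0.24444735, 0.54767593, 0.24350181]), 'orientation': array([ 2.08385058e-01,  9.78046386e-01, -9.32682631e-04, -2.53439014e-04]), 'ft_force': array([ 0.89582984,  0.47541234, -0.34840978]), 'ft_torque': array([-0.02310562, -0.02258228, -0.00736136]), 'finger_gap': 0.0877763468590937}
side {'vfov': 47.57346610026417, 'cx': 290.23270480760254, 'cy': 204.24199514534317, 'k1': -0.16124158859951757, 'R': array([[ 0.86580383, -0.50023726,  0.01210039],
       [-0.33789208, -0.60231321, -0.72322039],
       [ 0.36907001,  0.62207836, -0.69051129]]), 't': array([-0.47652271,  0.24535126,  1.43469496])}
top {'vfov': 46.26585965555269, 'cx': 274.9621420225057, 'cy': 214.02596453490676, 'k1': -0.13886164612440136, 'R': array([[-0.0027295 , -0.99996507, -0.00789958],
       [-0.9872761 ,  0.00395067, -0.15896635],
       [ 0.15899201,  0.00736517, -0.9872524 ]]), 't': array([0.01134556, 0.57205256, 1.41134303])}
```

View pics/side0.png

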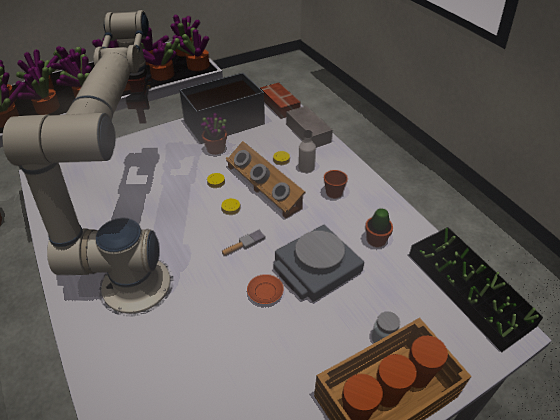

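View pics/top0.png

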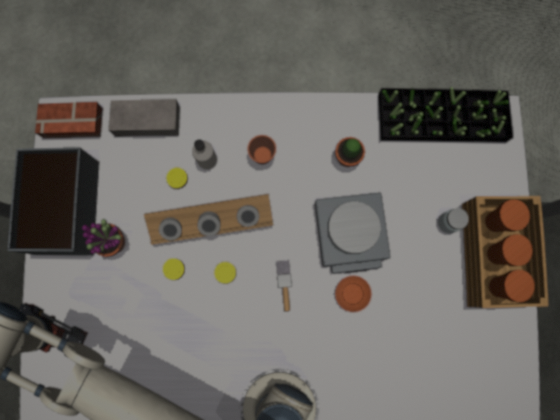

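The top view shows the rack at about (209,220) with discs at (171,230), (208,225) and (249,216). The pan is at (355,227). I'll zoom in next.

```bash
python3 - <<'E'
import cv2,numpy as np
a=cv2.imread("pics/top0.png")[180:260,130:290]
b=cv2.imread("pics/side0.png")[130:220,215:315]
f=lambda i,k:np.clip(255*(cv2.resize(i,None,fx=k,fy=k,interpolation=cv2.INTER_CUBIC)/255.)**0.6,0,255).astype('uint8')
cv2.imwrite("pics/top0z.png",f(a,5)); cv2.imwrite("pics/side0z.png",f(b,6))
a=cv2.imread("pics/top0.png")[180:280,300:400]
cv2.imwrite("pics/pan0z.png",f(a,5))
E
```

```text
(no output)
```

View pics/top0z.png

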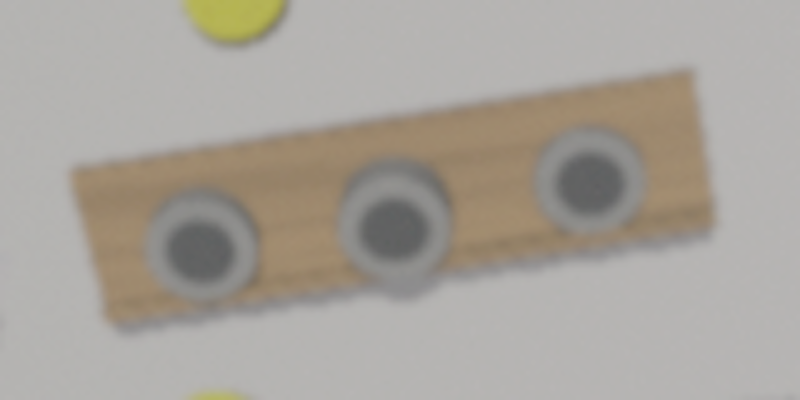

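View pics/side0z.png

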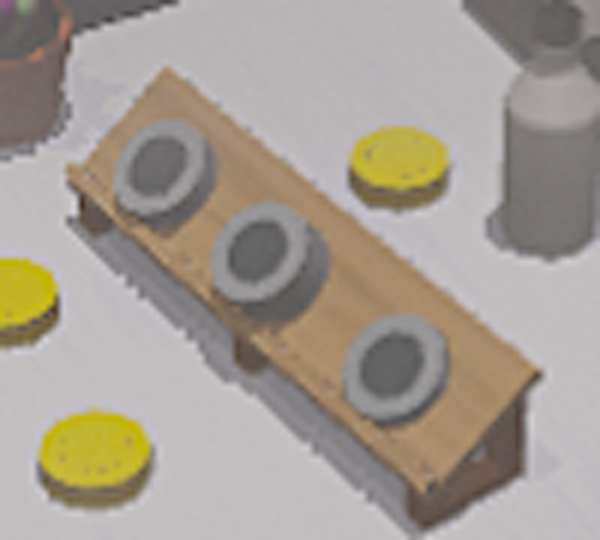

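View pics/pan0z.png

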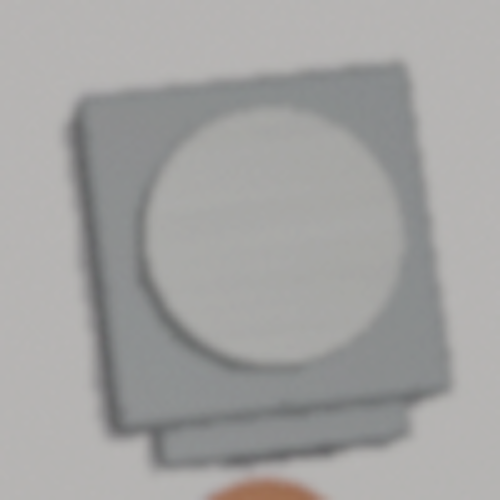

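```bash
cat > h.py <<'E'
import numpy as np, cv2
from station import r,cams
from scipy.spatial.transform import Rotation as Ro
from scipy.optimize import least_squares
I={n:cams.camera_info(n) for n in("side","top")}
def KD(n):
    c=I[n];f=210/np.tan(np.radians(c["vfov"])/2)
    return np.array([[f,0,c["cx"]],[0,f,c["cy"]],[0,0,1]]),np.array([c["k1"],0,0,0.])
def proj(n,X):
    K,D=KD(n);c=I[n]
    return cv2.projectPoints(np.asarray(X,float).reshape(-1,1,3),cv2.Rodrigues(c["R"])[0],c["t"],K,D)[0][:,0]
def ray(n,p):
    K,D=KD(n);c=I[n]
    u=cv2.undistortPoints(np.array(p,float).reshape(-1,1,2),K,D)[:,0]
    d=np.c_[u,np.ones(len(u))]@c["R"]
    return -c["R"].T@c["t"],d
def onz(n,p,z):
    o,d=ray(n,p);return o+d*((z-o[2])/d[:,2])[:,None]
def tri(ps,pt):
    A=[];b=[]
    for n,p in(("side",ps),("top",pt)):
        o,d=ray(n,p);d=d[0]/np.linalg.norm(d[0]);P=np.eye(3)-np.outer(d,d);A.append(P);b.append(P@o)
    X=np.linalg.lstsq(np.vstack(A),np.hstack(b),rcond=None)[0]
    res=[np.linalg.norm(a@X-c)*1e3 for a,c in zip(A,b)]
    return X,res
E
python3 - <<'E'
from h import *
print([x for x in dir(r) if x[0]!='_'],r.tip_reach)
t=cv2.imread("pics/top0.png");s=cv2.imread("pics/side0.png")
def blobs(im,y0,y1,x0,x1,lo,hi):
    g=im[y0:y1,x0:x1].astype(int);v=g.max(2);sat=v-g.min(2)
    m=((v<hi)&(v>lo)&(sat<22)).astype('uint8')
    n,l,st,c=cv2.connectedComponentsWithStats(m)
    for i in range(1,n):
        if st[i,4]>20: print(st[i],c[i]+[x0,y0])
print(t[225,208],t[217,208],s[172,258],s[174,251],s[180,264])
blobs(t,190,245,145,270,0,75);print();blobs(s,145,205,225,300,0,85)
E
```

```text
['MotionError', 'finish_job', 'state', 'tip_reach'] 0.022
[52 52 51] [ 97 100 101] [56 53 56] [109 108 108] [48 47 50]
[ 96  21  14  12 135] [247.6 216.4]
[ 57  30  14  12 136] [208.35294118 225.61764706]
[ 18  34  14  13 135] [169.6        229.85185185]

[73  3  2 23 28] [298.82142857 160.25      ]
[11  8 10 10 78] [240.62820513 157.35897436]
[11  9 15 14 54] [245.31481481 162.48148148]
[  3  17  48  43 144] [246.48611111 180.375     ]
[28 22 10 10 84] [257.42857143 171.42857143]
[ 26  23  19  16 102] [263.05882353 177.42156863]
[50 40 11 12 98] [279.87755102 190.52040816]
[51 43 14 13 31] [284.03225806 196.25806452]
[69 53  6  7 24] [297.41666667 201.91666667]
```

```bash
python3 - <<'E'
from h import *
ts={'L':((240.63,157.36),(169.6,229.85)),'M':((257.43,171.43),(208.35,225.62)),'R':((279.88,190.52),(247.6,216.4))}
H={'L':.020,'M':.032,'R':.012}
P={}
for k,(a,b) in ts.items():
    P[k],e=tri(a,b);print(k,P[k].round(4),np.round(e,1))
# constrained: rack pose (x,y,yaw), lip coordinate; face centre = base + h*n
def face(p,k):
    ox,oy,yaw,u,zz=p
    y={'L':.115,'M':0,'R':-.115}[k]
    c,s=np.cos(.6),np.sin(.6)
    q=np.array([u*c,y,.060+zz+u*s])+H[k]*np.array([-s,0,c])
    return Ro.from_euler('z',yaw).apply(q)+[ox,oy,0]
def cost(p):
    o=[]
    for k,(a,b) in ts.items():
        X=face([p[0],p[1],p[2],0,p[3]],k);o+=[*(proj("side",X)[0]-a),*(proj("top",X)[0]-b)]
    return o
f=least_squares(cost,[P['M'][0],P['M'][1],0,0]);print(f.x,np.round(f.fun,2))
for k in ts: print(k,face([*f.x[:3],0,f.x[3]],k).round(4))
# pan
for n,(x0,x1,y0,y1),fl in(("top",(320,390,195,262),0),("side",(285,355,225,280),0)):
    im=cv2.imread(f"pics/{n}0.png")[y0:y1,x0:x1];g=cv2.cvtColor(im,cv2.COLOR_BGR2GRAY)
    th,m=cv2.threshold(cv2.GaussianBlur(g,(3,3),0),0,255,cv2.THRESH_OTSU)
    cs=cv2.findContours(m,cv2.RETR_EXTERNAL,cv2.CHAIN_APPROX_NONE)[0]
    c=[c for c in cs if cv2.pointPolygonTest(c,((x1-x0)/2,(y1-y0)/2),False)>0]
    print(n,th,[(len(q),cv2.fitEllipse(q)) for q in c],x0,y0)
    if c:
        e=onz(n,c[0][:,0]+np.array([x0,y0]),.093); (cx,cy),rr=cv2.minEnclosingCircle((e[:,:2]*1000).astype('float32'));print(cx,cy,rr)
        A=np.c_[2*e[:,:2],np.ones(len(e))];v=np.linalg.lstsq(A,(e[:,:2]**2).sum(1),rcond=None)[0];print(v[:2],np.sqrt(v[2]+v[0]**2+v[1]**2))
    cv2.imwrite(f"pics/panm_{n}.png",cv2.resize(np.hstack([g,m]),None,fx=5,fy=5))
E
```

```text
L [0.5205 0.317  0.0743] [1.6 1.6]
M [0.5317 0.2017 0.085 ] [1. 1.]
R [0.5608 0.0895 0.0687] [1. 1.]
[ 0.54978864  0.20443276  0.15632151 -0.00149649] [ 0.56 -0.11 -0.    0.4   0.36 -0.04 -0.11  0.26  0.28 -0.06 -0.23  0.26]
L [0.5207 0.3163 0.075 ]
M [0.5319 0.2016 0.0849]
R [0.561  0.0898 0.0684]
top 110.0 [(142, ((34.544246673583984, 31.56102752685547), (48.989566802978516, 50.3621940612793), 127.02579498291016))] 320 195
528.0369262695312 -219.22616577148438 73.19451141357422
[ 0.52776794 -0.21885495] 0.07163671777364879
side 99.0 [(246, ((35.084693908691406, 17.99456787109375), (42.727046966552734, 71.07752227783203), 90.91085815429688))] 285 225
552.9796142578125 -179.17727661132812 119.41971588134766
[ 0.54149853 -0.19676753] 0.09089234455689008
```

View pics/panm_top.png

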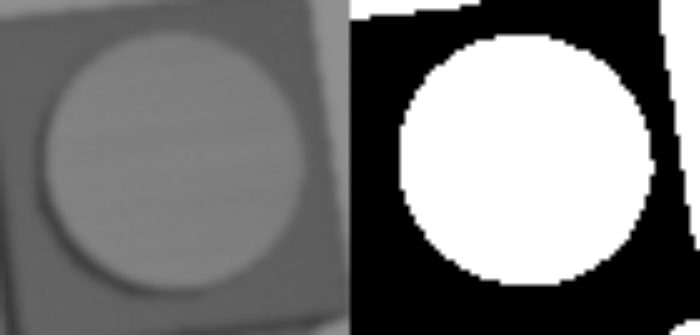

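View pics/panm_side.png

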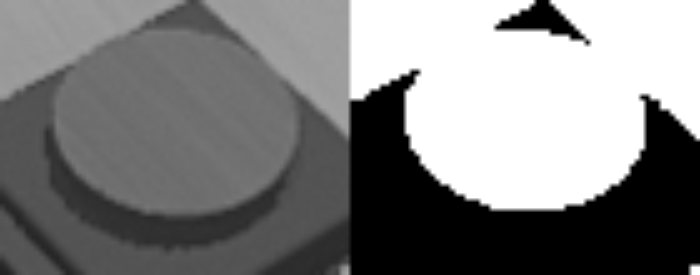

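```bash
python3 - <<'E'
from h import *
x0,x1,y0,y1=285,355,225,280
g=cv2.cvtColor(cv2.imread("pics/side0.png")[y0:y1,x0:x1],cv2.COLOR_BGR2GRAY)
k=4;G=cv2.GaussianBlur(cv2.resize(g,None,fx=k,fy=k,interpolation=cv2.INTER_CUBIC),(5,5),0)
m=(G>88).astype('uint8')
c=max(cv2.findContours(m,cv2.RETR_EXTERNAL,cv2.CHAIN_APPROX_NONE)[0],key=len)[:,0]/k+.5/k-.5
c=c[(c[:,1]>22)&(c[:,0]>8)&(c[:,0]<62)&(c[:,1]<44)]
e=onz("side",c+[x0,y0],.093)[:,:2]
for R in(.074,.075):
    f=least_squares(lambda q:np.hypot(*(e-q).T)-R,[.53,-.22]);print(len(c),f.x,abs(f.fun).mean())
X=onz("top",[[354.54,226.56]],.093)[0];print(X,proj("side",X))
E
```

```text
260 [ 0.52554222 -0.2174186 ] 0.0003589427366756875
260 [ 0.52615297 -0.21635037] 0.0005264645217943136
[ 0.52723595 -0.21862026  0.093     ] [[320.32605237 248.034352  ]]
```

```bash
cat >> h.py <<'E'
RACK=(0.54979,0.20443,0.15632,-0.0015)
RK=Ro.from_euler('z',RACK[2])
NRM=RK.apply([-np.sin(.6),0,np.cos(.6)])
def base(y): return RK.apply([0,y,.060+RACK[3]])+[RACK[0],RACK[1],0]
def Rtool(z,y):
    z=np.array(z,float)/np.linalg.norm(z);y=np.array(y,float);y-=z*(y@z);y/=np.linalg.norm(y)
    return Ro.from_matrix(np.c_[np.cross(y,z),y,z])
RPICK=Rtool(-NRM,RK.apply([0,1,0]))
def pick(y,gap,up): return base(y)+NRM*(.022+gap+up)
def plan(p,R):
    s=r.state();Q=Ro.from_quat(s["orientation"]);rv=(Q.inv()*R).as_rotvec();d=np.array(p)-s["position"]
    print("t",round(s["time"],2),"pos",s["position"].round(4),"gap",round(s["finger_gap"],4),"F",s["ft_force"].round(2))
    print(" rotvec",rv.round(4),"rows>=",np.abs(rv).max()/.12," shift mm in final axes",(R.inv().apply(d)*1e3).round(1)," in present axes",(Q.inv().apply(d)*1e3).round(1))
E
python3 - <<'E'
from h import *
plan(pick(0,.003,.1),RPICK)
E
```

```text
t 0.1 pos [0.2445 0.5477 0.2436] gap 0.0876 F [-0.11  0.26 -0.39]
 rotvec [-0.1743 -0.5837 -0.5581] rows>= 4.863963836850545  shift mm in final axes [-100.3 -386.6  167.9]  in present axes [-359.6 -227.3   82.3]
```

```bash
python3 -m jog '[[[0,0,0],[-0.0249,-0.0834,-0.0797]],[[0,0,0],[-0.0249,-0.0834,-0.0797]],[[0,0,0],[-0.0249,-0.0834,-0.0797]],[[0,0,0],[-0.0249,-0.0834,-0.0797]],[[0,0,0],[-0.0249,-0.0834,-0.0797]],[[0,0,0],[-0.0249,-0.0834,-0.0797]],[[0,0,0],[-0.0249,-0.0834,-0.0797]]]' 1 && python3 -c "
from h import *
plan(pick(0,.003,.1),RPICK)"
```

```text
time: 0.68
position: [0.2442, 0.5482, 0.2445]
orientation: [-0.077, 0.952, 0.024, 0.297]
ft_force: [-0.0, 0.5, -0.9]
finger_gap: 0.0877
t 0.68 pos [0.2442 0.5482 0.2445] gap 0.0877 F [-0.04  0.49 -0.94]
 rotvec [0.0024 0.0049 0.0039] rows>= 0.040851611536947524  shift mm in final axes [-100.  -387.1  168.8]  in present axes [ -97.6 -387.9  168.4]
```

```bash
python3 -m jog '[[[-8.4,-32.3,14],[0,0,0]],[[-8.4,-32.3,14],[0,0,0]],[[-8.4,-32.3,14],[0,0,0]],[[-8.4,-32.3,14],[0,0,0]],[[-8.4,-32.3,14],[0,0,0]],[[-8.4,-32.3,14],[0,0,0]],[[-8.4,-32.3,14],[0,0,0]],[[-8.4,-32.3,14],[0,0,0]],[[-8.4,-32.3,14],[0,0,0]],[[-8.4,-32.3,14],[0,0,0]],[[-8.4,-32.3,14],[0,0,0]],[[0,0,0],[0,0,0]]]' && python3 -c "
from h import *
plan(pick(0,.003,.1),RPICK)
cv2.imwrite('pics/s1.png',cams.grab_frame('side')[:,:,::-1])
cv2.imwrite('pics/t1.png',cams.grab_frame('top')[:,:,::-1])"
```

```text
time: 1.68
position: [0.4633, 0.216, 0.1672]
orientation: [-0.071, 0.953, 0.021, 0.294]
ft_force: [-0.4, 0.7, 0.2]
finger_gap: 0.0879
t 1.68 pos [0.4633 0.216  0.1672] gap 0.0879 F [-0.44  0.73  0.22]
 rotvec [-0.0066 -0.0008 -0.0065] rows>= 0.054662686163052095  shift mm in final axes [ -7.6 -24.9  12. ]  in present axes [ -7.8 -24.7  12.1]
```

```bash
python3 -m jog '[[[-3.8,-12.4,6],[-0.003,0,-0.003]],[[-3.8,-12.4,6],[-0.003,0,-0.003]],[[0,0,0],[0,0,0]],[[0,0,0],[0,0,0]]]' && python3 -c "
from h import *
plan(pick(0,.003,.1),RPICK)
plan(pick(0,.003,0),RPICK)
i=cams.grab_frame('side')[:,:,::-1];j=cams.grab_frame('top')[:,:,::-1]
cv2.imwrite('pics/s1.png',np.hstack([cv2.resize(i[100:250,180:330],None,fx=2.6,fy=2.6),cv2.resize(j[150:300,130:280],None,fx=2.6,fy=2.6)]))"
```

```text
time: 2.12
position: [0.4773, 0.2012, 0.1637]
orientation: [-0.078, 0.952, 0.026, 0.295]
ft_force: [0.2, 0.0, -0.1]
finger_gap: 0.0877
t 2.12 pos [0.4773 0.2012 0.1637] gap 0.0877 F [ 0.18  0.02 -0.13]
 rotvec [0.0079 0.0004 0.0055] rows>= 0.06612635081331741  shift mm in final axes [-0.1 -8.1  2.5]  in present axes [-0.1 -8.1  2.4]
t 2.12 pos [0.4773 0.2012 0.1637] gap 0.0877 F [ 0.18  0.02 -0.13]
 rotvec [0.0079 0.0004 0.0055] rows>= 0.06612635081331741  shift mm in final axes [-1.000e-01 -8.100e+00  1.025e+02]  in present axes [ -0.   -8.9 102.4]
```

View pics/s1.png

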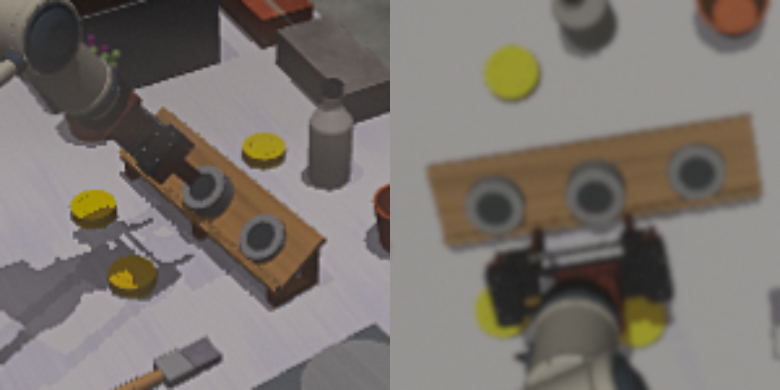

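```bash
python3 -m jog '[[[0,-8,2.5],[0.003,0,0.002]],[[0,0,20],[0,0,0]],[[0,0,20],[0,0,0]],[[0,0,0],[0,0,0]],[[0,0,0],[0,0,0]]]' && python3 -c "
from h import *
plan(pick(0,.003,0),RPICK)
cams.grab_frame('top');plan(pick(0,.003,0),RPICK)
"
```

```text
time: 2.63
position: [0.5022, 0.196, 0.1273]
orientation: [-0.077, 0.953, 0.024, 0.294]
ft_force: [-0.6, 0.3, 0.2]
finger_gap: 0.0878
t 2.63 pos [0.5022 0.196  0.1273] gap 0.0878 F [-0.56  0.31  0.16]
 rotvec [ 0.0036 -0.002   0.0038] rows>= 0.031916947349391184  shift mm in final axes [-1.1  0.9 59.1]  in present axes [-1.2  0.7 59.1]
t 2.68 pos [0.5026 0.1962 0.1288] gap 0.0879 F [0.16 0.36 0.54]
 rotvec [0.004  0.0003 0.0036] rows>= 0.03356735954200898  shift mm in final axes [ 0.1  0.8 60.1]  in present axes [ 0.1  0.6 60.1]
```

```bash
python3 -m jog '[[[0,0.7,15],[0.003,0,0.003]],[[0,0,15],[0,0,0]],[[0,0,12],[0,0,0]],[[0,0,8],[0,0,0]],[[0,0,5],[0,0,0]],[[0,0,3],[0,0,0]],[[0,0,0],[0,0,0]],[[0,0,0],[0,0,0]]]' && python3 -c "
from h import *
plan(pick(0,.003,0),RPICK)
i=cams.grab_frame('side')[:,:,::-1];j=cams.grab_frame('top')[:,:,::-1]
cv2.imwrite('pics/s2.png',np.hstack([cv2.resize(i[100:250,180:330],None,fx=2.6,fy=2.6),cv2.resize(j[150:300,130:280],None,fx=2.6,fy=2.6)]))
plan(pick(0,.003,0),RPICK)"
```

```text
time: 3.35
position: [0.5353, 0.202, 0.0816]
orientation: [-0.075, 0.952, 0.024, 0.295]
ft_force: [1.1, -1.0, 0.7]
finger_gap: 0.0877
t 3.35 pos [0.5353 0.202  0.0816] gap 0.0877 F [ 1.09 -0.96  0.66]
 rotvec [ 0.0012  0.0019 -0.    ] rows>= 0.016209256710617855  shift mm in final axes [1.  0.1 2.4]  in present axes [1.  0.1 2.4]
t 3.45 pos [0.5353 0.2021 0.0818] gap 0.0878 F [-0.41  0.03  0.39]
 rotvec [0.0013 0.0022 0.    ] rows>= 0.018724855581540443  shift mm in final axes [1.1 0.1 2.5]  in present axes [1.1 0.1 2.5]
```

View pics/s2.png

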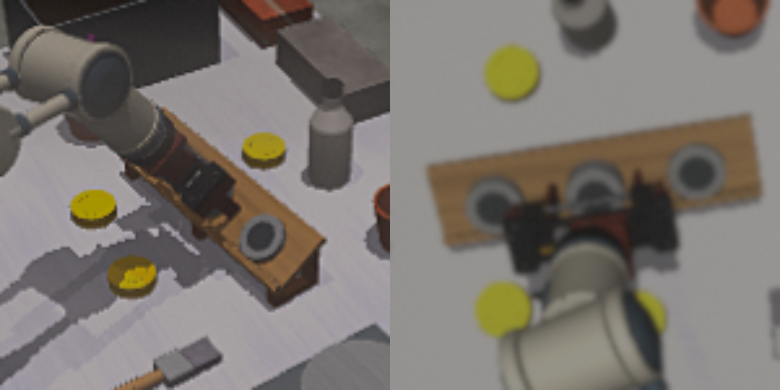

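Fingers straddle the thick disc at about (595,190). I'll close now.

```bash
python3 -m jog '[[[1,0,1],[0,0,0]],[[0,0,0],[0,0,0]],[[0,0,0],[0,0,0]],[[0,0,0],[0,0,0]],[[0,0,0],[0,0,0]],[[0,0,0],[0,0,0]],[[0,0,0],[0,0,0]],[[0,0,0],[0,0,0]]]' 0 45 && python3 -m jog '[[[0,0,-4],[0,0,0]],[[0,0,-8],[0,0,0]],[[0,0,-10],[0,0,0]],[[0,0,-10],[0,0,0]],[[0,0,-10],[0,0,0]],[[0,0,0],[0,0,0]]]'
```

```text
time: 4.12
position: [0.535, 0.2021, 0.0797]
orientation: [-0.075, 0.952, 0.024, 0.295]
ft_force: [-0.8, 2.5, 0.2]
finger_gap: 0.0652
time: 4.62
position: [0.511, 0.1982, 0.1157]
orientation: [-0.075, 0.952, 0.024, 0.296]
ft_force: [0.1, -0.2, -5.5]
finger_gap: 0.0656
```

```bash
python3 -m jog '[[[0,0,-15],[0,0,0]],[[0,0,-20],[0,0,0]],[[0,0,-20],[0,0,0]],[[0,0,-15],[0,0,0]],[[0,0,0],[0,0,0]]]' && python3 -c "
from h import *
plan([.527,-.218,.185],Rtool([0,0,-1],[0,1,0]))"
```

```text
time: 5.03
position: [0.4724, 0.1923, 0.1757]
orientation: [-0.075, 0.951, 0.025, 0.298]
ft_force: [-0.1, 0.4, -6.3]
finger_gap: 0.0657
t 5.03 pos [0.4724 0.1923 0.1757] gap 0.0657 F [-0.08  0.41 -6.34]
 rotvec [0.0499 0.605  0.152 ] rows>= 5.0417291891605736  shift mm in final axes [ -54.6 -410.3   -9.3]  in present axes [   2.8 -413.8  -14.3]
```

```bash
python3 -m jog '[[[0,0,0],[0.0062,0.0756,0.019]],[[0,0,0],[0.0062,0.0756,0.019]],[[0,0,0],[0.0062,0.0756,0.019]],[[0,0,0],[0.0062,0.0756,0.019]],[[0,0,0],[0.0062,0.0756,0.019]],[[0,0,0],[0.0062,0.0756,0.019]],[[0,0,0],[0.0062,0.0756,0.019]],[[0,0,0],[0.0062,0.0756,0.019]]]' && python3 -m jog '[[[-1.5,-10,-0.5],[0,0,0]],[[-2.7,-20,-0.5],[0,0,0]],[[-2.7,-20,-0.5],[0,0,0]],[[-2.7,-20,-0.5],[0,0,0]],[[-2.7,-20,-0.5],[0,0,0]],[[-2.7,-20,-0.5],[0,0,0]],[[-2.7,-20,-0.5],[0,0,0]],[[-2.7,-20,-0.5],[0,0,0]],[[-2.7,-20,-0.5],[0,0,0]],[[-2.7,-20,-0.5],[0,0,0]],[[-2.7,-20,-0.5],[0,0,0]],[[-2.7,-20,-0.5],[0,0,0]]]' && python3 -m jog '[[[-2.7,-20,-0.5],[0,0,0]],[[-2.7,-20,-0.5],[0,0,0]],[[-2.7,-20,-0.5],[0,0,0]],[[-2.7,-20,-0.5],[0,0,0]],[[-2.7,-20,-0.5],[0,0,0]],[[-2.7,-20,-0.5],[0,0,0]],[[-2.7,-20,-0.5],[0,0,0]],[[-2.7,-20,-0.5],[0,0,0]],[[-1.5,-10,-0.5],[0,0,0]],[[0,0,0],[0,0,0]],[[0,0,0],[0,0,0]]]' && python3 -c "
from h import *
plan([.527,-.218,.125],Rtool([0,0,-1],[0,1,0]))"
```

```text
time: 5.7
position: [0.4733, 0.192, 0.171]
orientation: [0.001, 1.0, -0.001, -0.004]
ft_force: [-0.4, 0.5, -6.8]
finger_gap: 0.0656
time: 6.7
position: [0.5038, -0.0399, 0.1776]
orientation: [0.0, 1.0, -0.002, -0.001]
ft_force: [0.2, -0.5, -7.0]
finger_gap: 0.0652
time: 7.62
position: [0.5264, -0.2083, 0.1823]
orientation: [0.001, 1.0, -0.001, -0.002]
ft_force: [0.2, -0.7, -6.6]
finger_gap: 0.0657
t 7.62 pos [ 0.5264 -0.2083  0.1823] gap 0.0657 F [ 0.21 -0.72 -6.65]
 rotvec [-0.0019 -0.0046 -0.0013] rows>= 0.03851637899975157  shift mm in final axes [-0.6 -9.7 57.3]  in present axes [-0.9 -9.5 57.3]
```

```bash
python3 -m jog '[[[-0.6,-4.7,8],[0,0,0]],[[0,-4.8,12],[0,0,0]],[[0,0,12],[0,0,0]],[[0,0,8],[0,0,0]],[[0,0,5],[0,0,0]],[[0,0,0],[0,0,0]],[[0,0,0],[0,0,0]]]' && python3 -c "
from h import *
i=cams.grab_frame('side')[:,:,::-1];j=cams.grab_frame('top')[:,:,::-1]
cv2.imwrite('pics/s3.png',np.hstack([cv2.resize(i[190:310,250:370],None,fx=3.3,fy=3.3),cv2.resize(j[170:290,300:420],None,fx=3.3,fy=3.3)]))
plan([.527,-.218,.119],Rtool([0,0,-1],[0,1,0]))"
```

```text
time: 8.2
position: [0.5268, -0.2173, 0.1373]
orientation: [0.0, 1.0, -0.001, -0.003]
ft_force: [0.3, 0.3, -7.1]
finger_gap: 0.0653
t 8.3 pos [ 0.5273 -0.2177  0.1386] gap 0.0652 F [ 0.07  0.46 -5.84]
 rotvec [-0.0024 -0.0038 -0.0003] rows>= 0.03158576484993447  shift mm in final axes [ 0.3 -0.3 19.6]  in present axes [ 0.2 -0.3 19.6]
```

View pics/s3.png

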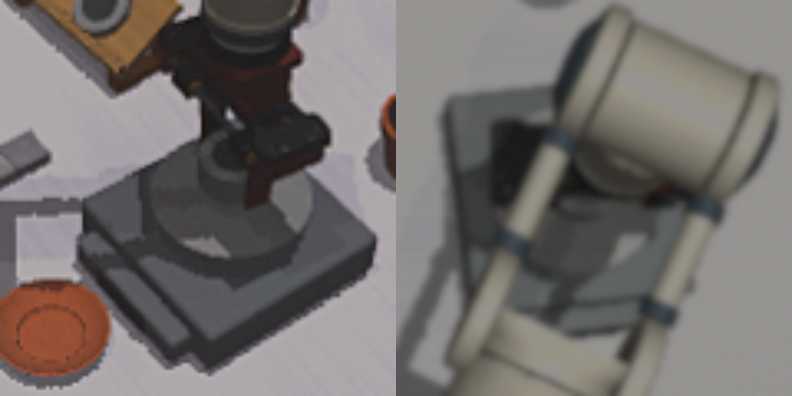

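The side view shows the thick disc level at about (225,165) in the crop, just above the pan centre. I'll descend gently.

```bash
python3 -m jog '[[[0,0,4],[0,-0.002,0]],[[0,0,4],[0,-0.002,0]],[[0,0,3],[0,0,0]],[[0,0,2],[0,0,0]],[[0,0,0],[0,0,0]]]' && python3 -m jog '[[[0,0,1.5],[0,0,0]],[[0,0,1],[0,0,0]],[[0,0,0],[0,0,0]]]' && python3 -m jog '[[[0,0,1],[0,0,0]],[[0,0,1],[0,0,0]],[[0,0,0],[0,0,0]]]'
```

```text
time: 8.72
position: [0.5266, -0.2176, 0.124]
orientation: [0.0, 1.0, -0.001, -0.001]
ft_force: [0.2, -0.4, -7.0]
finger_gap: 0.0652
time: 8.97
position: [0.5269, -0.2177, 0.1222]
orientation: [0.0, 1.0, -0.001, -0.001]
ft_force: [-0.6, 0.8, -7.8]
finger_gap: 0.0655
time: 9.22
position: [0.5268, -0.2177, 0.1202]
orientation: [0.0, 1.0, -0.001, -0.001]
ft_force: [-0.7, -0.4, -7.6]
finger_gap: 0.0656
```

```bash
python3 -m jog '[[[0,0,1],[0,0,0]],[[0,0,0.5],[0,0,0]],[[0,0,0],[0,0,0]]]' && python3 -m jog '[[[0,0,1],[0,0,0]],[[0,0,0.5],[0,0,0]],[[0,0,0],[0,0,0]]]'
```

```text
time: 9.47
position: [0.5268, -0.2177, 0.1187]
orientation: [0.0, 1.0, -0.001, -0.001]
ft_force: [0.1, 1.4, -6.8]
finger_gap: 0.0658
time: 9.72
position: [0.5268, -0.2177, 0.1172]
orientation: [0.0, 1.0, -0.001, -0.001]
ft_force: [-0.8, -1.0, -6.8]
finger_gap: 0.0655
```

```bash
python3 -m jog '[[[0,0,0.7],[0,0,0]],[[0,0,0.5],[0,0,0]],[[0,0,0],[0,0,0]]]' && python3 -m jog '[[[0,0,0.7],[0,0,0]],[[0,0,0.5],[0,0,0]],[[0,0,0],[0,0,0]]]'; python3 -c "
from h import *
i=cams.grab_frame('side')[:,:,::-1]
cv2.imwrite('pics/s4.png',cv2.resize(i[200:300,260:360],None,fx=6,fy=6))"
```

```text
time: 9.97
position: [0.5269, -0.2177, 0.1164]
orientation: [0.0, 1.0, -0.001, -0.0]
ft_force: [-0.4, 0.3, -4.0]
finger_gap: 0.0655
time: 10.22
position: [0.5269, -0.2178, 0.1155]
orientation: [0.0, 1.0, -0.001, -0.0]
ft_force: [-2.4, 1.0, -1.1]
finger_gap: 0.0655
```

View pics/s4.png

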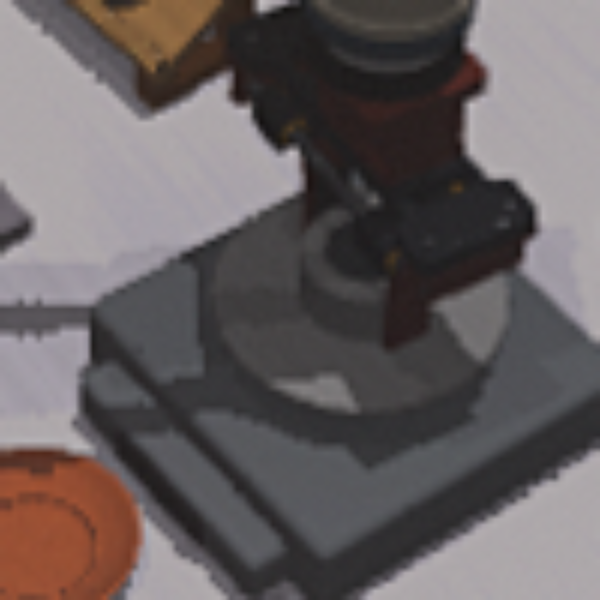

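```bash
python3 -m jog '[[[0,0,0.5],[0,0,0]],[[0,0,0],[0,0,0]],[[0,0,0],[0,0,0]]]' && python3 -m jog '[[[0,0,0],[0,0,0]],[[0,0,0],[0,0,0]],[[0,0,0],[0,0,0]],[[0,0,0],[0,0,0]],[[0,0,0],[0,0,0]]]' 1
```

```text
time: 10.52
position: [0.527, -0.2178, 0.115]
orientation: [0.0, 1.0, -0.001, -0.0]
ft_force: [-3.5, 0.5, 0.3]
finger_gap: 0.0657
time: 10.93
position: [0.5271, -0.2178, 0.1147]
orientation: [0.0, 1.0, -0.001, -0.0]
ft_force: [-0.6, -0.0, -0.2]
finger_gap: 0.0877
```

```bash
python3 -m jog '[[[0,0,-5],[0,0,0]],[[0,0,-12],[0,0,0]],[[0,0,-20],[0,0,0]],[[0,0,-25],[0,0,0]],[[0,0,-12],[0,0,0]]]' && python3 -m jog '[[[-2,20,0],[0,0,0]],[[-2,30,0],[0,0,0]],[[-2,35,0],[0,0,0]],[[-2,35,0],[0,0,0]],[[-2,35,0],[0,0,0]],[[-2,35,0],[0,0,0]],[[-2,35,0],[0,0,0]]]'; python3 -c "
from h import *
i=cams.grab_frame('side')[:,:,::-1];j=cams.grab_frame('top')[:,:,::-1]
cv2.imwrite('pics/s5f.png',i);cv2.imwrite('pics/t5f.png',j)
cv2.imwrite('pics/s5.png',np.hstack([cv2.resize(i[200:300,270:370],None,fx=4,fy=4),cv2.resize(j[180:280,300:400],None,fx=4,fy=4)]))"
```

```text
time: 11.35
position: [0.5278, -0.218, 0.193]
orientation: [0.0, 1.0, -0.002, 0.002]
ft_force: [0.6, 0.1, 0.5]
finger_gap: 0.0876
time: 11.93
position: [0.5411, 0.009, 0.1889]
orientation: [0.0, 1.0, -0.001, 0.0]
ft_force: [0.4, -0.1, 0.4]
finger_gap: 0.0875
```

View pics/s5.png

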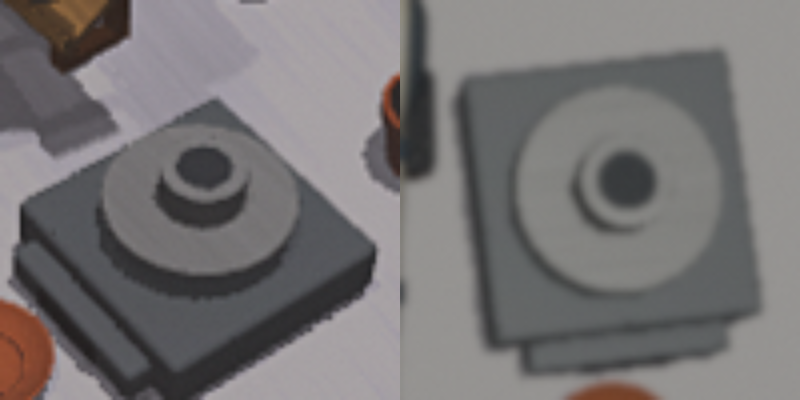

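```bash
cat >> h.py <<'E'
def dark(n,im,x0,x1,y0,y1,hi):
    g=im[y0:y1,x0:x1].astype(int);v=g.max(2)
    w=np.clip(hi-v,0,None).astype(float)
    m=(w>0).astype('uint8');k,l,st,c=cv2.connectedComponentsWithStats(m)
    for i in range(1,k):
        if st[i,4]>30: 
            yy,xx=np.where(l==i);print(n,st[i].tolist(),(c[i]+[x0,y0]).round(2))
E
python3 - <<'E'
from h import *
a=cv2.imread('pics/s5f.png');b=cv2.imread('pics/t5f.png')
dark('side',a,308,333,233,255,72);dark('top',b,340,372,212,240,66)
E
```

```text
side [6, 4, 14, 10, 104] [320.63 241.36]
side [1, 11, 23, 11, 118] [318.89 250.87]
top [11, 7, 12, 12, 106] [356.42 224.56]
```

```bash
python3 - <<'E'
from h import *
X,e=tri((320.63,241.36),(356.42,224.56));print(X,e)
print(onz("side",[(320.63,241.36)],X[2]),onz("top",[(356.42,224.56)],.1225))
plan(pick(.115,.0025,.1),RPICK)
E
```

```text
[ 0.52761849 -0.21879151  0.12335853] [np.float64(1.2651940208415737), np.float64(1.2651940208416022)]
[[ 0.52635617 -0.21845974  0.12335853]] [[ 0.5289056 -0.2194722  0.1225   ]]
t 12.03 pos [0.5412 0.0118 0.1888] gap 0.0876 F [-0.6   0.12 -0.12]
 rotvec [-0.0456 -0.5986 -0.1466] rows>= 4.9882246551002725  shift mm in final axes [ 41.8 303.9   4.8]  in present axes [ 77.2 295.6  27.5]
```

```bash
python3 -m jog '[[[0,0,0],[-0.0057,-0.0748,-0.0183]],[[0,0,0],[-0.0057,-0.0748,-0.0183]],[[0,0,0],[-0.0057,-0.0748,-0.0183]],[[0,0,0],[-0.0057,-0.0748,-0.0183]],[[0,0,0],[-0.0057,-0.0748,-0.0183]],[[0,0,0],[-0.0057,-0.0748,-0.0183]],[[0,0,0],[-0.0057,-0.0748,-0.0183]],[[0,0,0],[-0.0057,-0.0748,-0.0183]]]' && python3 -m jog '[[[4,29,0],[0,0,0]],[[4,29,0],[0,0,0]],[[4,29,0],[0,0,0]],[[4,29,0],[0,0,0]],[[4,29,0],[0,0,0]],[[4,29,0],[0,0,0]],[[4,29,0],[0,0,0]],[[4,29,0],[0,0,0]],[[4,29,0],[0,0,0]],[[4,29,0],[0,0,0]],[[0,0,0],[0,0,0]],[[0,0,0],[0,0,0]]]' && python3 -c "
from h import *
plan(pick(.115,.0045,.05),RPICK)"
```

```text
time: 12.7
position: [0.5412, 0.0065, 0.1893]
orientation: [-0.072, 0.952, 0.021, 0.296]
ft_force: [-0.5, -0.8, 0.8]
finger_gap: 0.0881
time: 13.7
position: [0.4646, 0.2899, 0.1652]
orientation: [-0.074, 0.953, 0.021, 0.294]
ft_force: [-0.2, -0.3, -0.4]
finger_gap: 0.0877
t 13.7 pos [0.4646 0.2899 0.1652] gap 0.0877 F [-0.2  -0.34 -0.42]
 rotvec [-0.0039 -0.0019 -0.0011] rows>= 0.032569477702052256  shift mm in final axes [ 1.8 17.3 51.6]  in present axes [ 1.7 17.5 51.5]
```

```bash
python3 -m jog '[[[1,9,0],[0,0,0]],[[0.8,8.5,0],[0,0,0]],[[0,0,15],[0,0,0]],[[0,0,20],[0,0,0]],[[0,0,16],[0,0,0]],[[0,0,0],[0,0,0]],[[0,0,0],[0,0,0]]]' && python3 -c "
from h import *
plan(pick(.115,.0045,.0),RPICK)"
```

```text
time: 14.28
position: [0.4893, 0.3095, 0.121]
orientation: [-0.071, 0.953, 0.021, 0.293]
ft_force: [0.2, -0.3, 0.5]
finger_gap: 0.0876
t 14.28 pos [0.4893 0.3095 0.121 ] gap 0.0876 F [ 0.17 -0.29  0.47]
 rotvec [-0.0064 -0.0034 -0.0049] rows>= 0.05323775597328982  shift mm in final axes [-0.5  1.8 49.6]  in present axes [-0.7  2.2 49.6]
```

```bash
python3 -m jog '[[[-0.5,2,12],[-0.004,-0.002,-0.003]],[[0,0,12],[0,0,0]],[[0,0,10],[0,0,0]],[[0,0,8],[0,0,0]],[[0,0,4],[0,0,0]],[[0,0,2],[0,0,0]],[[0,0,0],[0,0,0]],[[0,0,0],[0,0,0]]]' && python3 -c "
from h import *
plan(pick(.115,.0045,0),RPICK)
i=cams.grab_frame('side')[:,:,::-1];j=cams.grab_frame('top')[:,:,::-1]
cv2.imwrite('pics/s6.png',np.hstack([cv2.resize(i[100:250,180:330],None,fx=2.6,fy=2.6),cv2.resize(j[150:300,80:230],None,fx=2.6,fy=2.6)]))
plan(pick(.115,.0045,0),RPICK)"
```

```text
time: 14.95
position: [0.5162, 0.3167, 0.083]
orientation: [-0.074, 0.952, 0.023, 0.295]
ft_force: [0.3, -0.0, 0.4]
finger_gap: 0.0877
t 14.95 pos [0.5162 0.3167 0.083 ] gap 0.0877 F [ 0.29 -0.04  0.37]
 rotvec [-0.0003  0.0008 -0.001 ] rows>= 0.008673765974310512  shift mm in final axes [ 0.8 -1.2  2.6]  in present axes [ 0.8 -1.2  2.6]
t 15.05 pos [0.5162 0.3169 0.0832] gap 0.0879 F [0.31 0.24 0.6 ]
 rotvec [-0.      0.0012 -0.0011] rows>= 0.010004657213826271  shift mm in final axes [ 1.  -1.3  2.8]  in present axes [ 1.  -1.3  2.8]
```

View pics/s6.png

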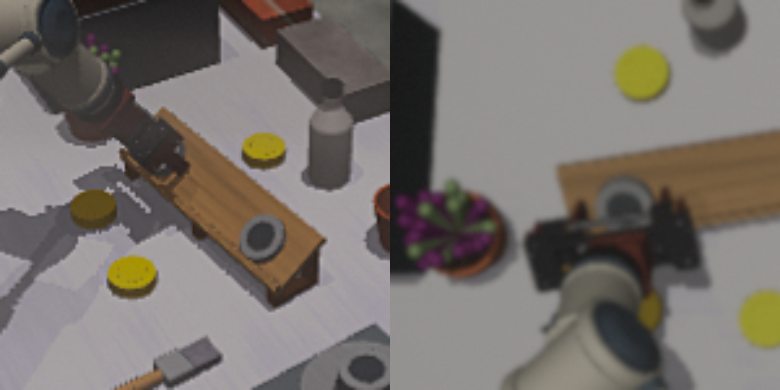

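The fingers straddle the middle disc at about (625,195) in the crop, clear of the plant. I'll close and lift.

```bash
python3 -m jog '[[[1,-1.3,2.5],[0,0,0]],[[0,0,0],[0,0,0]],[[0,0,0],[0,0,0]]]' && python3 -m jog '[[[0,0,0],[0,0,0]],[[0,0,0],[0,0,0]],[[0,0,0],[0,0,0]],[[0,0,0],[0,0,0]],[[0,0,0],[0,0,0]],[[0,0,0],[0,0,0]],[[0,0,0],[0,0,0]]]' 0 45 &&python3 -c "
from h import *
plan(pick(.115,.0045,0),RPICK)" && python3 -m jog '[[[0,0,-4],[0,0,0]],[[0,0,-8],[0,0,0]],[[0,0,-15],[0,0,0]],[[0,0,-20],[0,0,0]],[[0,0,-20],[0,0,0]],[[0,0,-20],[0,0,0]],[[0,0,-20],[0,0,0]],[[0,0,-12],[0,0,0]],[[0,0,0],[0,0,0]]]' && python3 -c "
from h import *
plan([.527,-.218,.215],Rtool([0,0,-1],[0,1,0]))"
```

```text
time: 15.3
position: [0.5168, 0.3154, 0.0798]
orientation: [-0.074, 0.952, 0.023, 0.295]
ft_force: [-0.5, 0.2, -1.5]
finger_gap: 0.0879
time: 15.88
position: [0.5169, 0.3157, 0.08]
orientation: [-0.074, 0.952, 0.023, 0.295]
ft_force: [-0.1, 1.6, -0.2]
finger_gap: 0.0651
t 15.88 pos [0.5169 0.3157 0.08  ] gap 0.0651 F [-0.13  1.59 -0.19]
 rotvec [-0.0001  0.0007 -0.0009] rows>= 0.007729751278449571  shift mm in final axes [-0.3  0.  -0.2]  in present axes [-0.3  0.  -0.2]
time: 16.63
position: [0.4498, 0.3053, 0.18]
orientation: [-0.074, 0.952, 0.024, 0.295]
ft_force: [0.3, -0.5, -3.9]
finger_gap: 0.0651
t 16.63 pos [0.4498 0.3053 0.18  ] gap 0.0651 F [ 0.32 -0.49 -3.87]
 rotvec [0.0483 0.6004 0.1505] rows>= 5.003617066705299  shift mm in final axes [ -77.2 -523.3  -35. ]  in present axes [ -16.2 -528.9  -32.2]
```

```bash
python3 -m jog '[[[0,0,0],[0.006,0.075,0.0188]],[[0,0,0],[0.006,0.075,0.0188]],[[0,0,0],[0.006,0.075,0.0188]],[[0,0,0],[0.006,0.075,0.0188]],[[0,0,0],[0.006,0.075,0.0188]],[[0,0,0],[0.006,0.075,0.0188]],[[0,0,0],[0.006,0.075,0.0188]],[[0,0,0],[0.006,0.075,0.0188]],[[-1.5,-10,-2],[0,0,0]],[[-3.4,-23,-3],[0,0,0]],[[-3.4,-23,-3],[0,0,0]],[[-3.4,-23,-3],[0,0,0]]]' && python3 -m jog '[[[-3.4,-23,-3],[0,0,0]],[[-3.4,-23,-3],[0,0,0]],[[-3.4,-23,-3],[0,0,0]],[[-3.4,-23,-3],[0,0,0]],[[-3.4,-23,-3],[0,0,0]],[[-3.4,-23,-2],[0,0,0]],[[-3.4,-23,-2],[0,0,0]],[[-3.4,-23,-2],[0,0,0]],[[-3.4,-23,-2],[0,0,0]],[[-3.4,-23,0],[0,0,0]],[[-3.4,-23,0],[0,0,0]],[[-3.4,-23,0],[0,0,0]]]' && python3 -m jog '[[[-3.4,-23,0],[0,0,0]],[[-3.4,-23,0],[0,0,0]],[[-3.4,-23,0],[0,0,0]],[[-3.4,-23,0],[0,0,0]],[[-3.4,-23,0],[0,0,0]],[[-3,-20,0],[0,0,0]],[[-2,-15,0],[0,0,0]],[[0,0,0],[0,0,0]],[[0,0,0],[0,0,0]]]' && python3 -c "
from h import *
plan([.527,-.218,.165],Rtool([0,0,-1],[0,1,0]))"
```

```text
time: 17.63
position: [0.4622, 0.2244, 0.1877]
orientation: [-0.0, 1.0, -0.001, -0.0]
ft_force: [-0.5, 0.7, -3.7]
finger_gap: 0.0651
time: 18.63
position: [0.5024, -0.0518, 0.2115]
orientation: [0.0, 1.0, -0.001, -0.0]
ft_force: [0.3, -1.4, -4.9]
finger_gap: 0.065
time: 19.38
position: [0.5243, -0.2005, 0.2118]
orientation: [0.001, 1.0, -0.001, -0.001]
ft_force: [0.3, 1.1, -4.3]
finger_gap: 0.0653
t 19.38 pos [ 0.5243 -0.2005  0.2118] gap 0.0653 F [ 0.26  1.13 -4.29]
 rotvec [-0.0011 -0.0016 -0.0015] rows>= 0.01339058071114945  shift mm in final axes [ -2.7 -17.5  46.8]  in present axes [ -2.8 -17.5  46.8]
```

```bash
python3 -m jog '[[[-1.4,-8.5,5],[0,0,0]],[[-1.3,-8.5,12],[0,0,0]],[[0,0,12],[0,0,0]],[[0,0,10],[0,0,0]],[[0,0,6],[0,0,0]],[[0,0,2],[0,0,0]],[[0,0,0],[0,0,0]],[[0,0,0],[0,0,0]]]' && python3 -c "
from h import *
i=cams.grab_frame('side')[:,:,::-1]
cv2.imwrite('pics/s7.png',cv2.resize(i[200:300,260:360],None,fx=6,fy=6))
plan([.527,-.218,.147],Rtool([0,0,-1],[0,1,0]))"
```

```text
time: 20.05
position: [0.5277, -0.2168, 0.166]
orientation: [-0.0, 1.0, -0.001, -0.0]
ft_force: [-0.2, -0.5, -3.8]
finger_gap: 0.0653
t 20.1 pos [ 0.5278 -0.2169  0.1664] gap 0.0651 F [ 1.16 -0.29 -3.48]
 rotvec [-0.0017  0.0002  0.0001] rows>= 0.0142963873921288  shift mm in final axes [ 0.8 -1.1 19.4]  in present axes [ 0.8 -1.1 19.4]
```

View pics/s7.png

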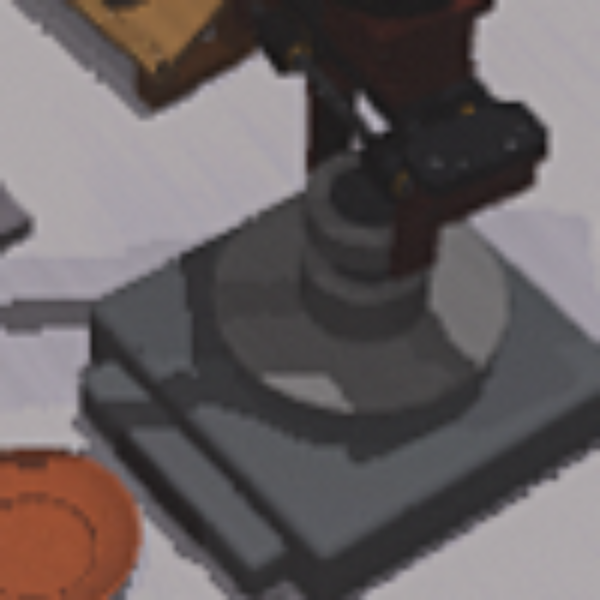

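The middle disc is level just above the thick one, aligned in the side view (about x=350-360 in the crop). I'll descend.

```bash
python3 -m jog '[[[0.7,-1,5],[0,0,0]],[[0,0,5],[0,0,0]],[[0,0,3],[0,0,0]],[[0,0,2],[0,0,0]],[[0,0,0],[0,0,0]]]' && python3 -m jog '[[[0,0,1],[0,0,0]],[[0,0,1],[0,0,0]],[[0,0,0],[0,0,0]]]' && python3 -m jog '[[[0,0,0.8],[0,0,0]],[[0,0,0.5],[0,0,0]],[[0,0,0],[0,0,0]]]'
```

```text
time: 20.52
position: [0.5265, -0.2179, 0.1498]
orientation: [0.0, 1.0, -0.0, -0.001]
ft_force: [-0.3, 0.8, -4.0]
finger_gap: 0.0652
time: 20.77
position: [0.5268, -0.218, 0.1486]
orientation: [0.0, 1.0, -0.001, -0.0]
ft_force: [0.3, -0.5, -5.0]
finger_gap: 0.0651
time: 21.02
position: [0.5268, -0.218, 0.1474]
orientation: [0.0, 1.0, -0.001, -0.0]
ft_force: [0.6, -0.2, -3.5]
finger_gap: 0.0652
```

```bash
python3 -m jog '[[[0,0,0.8],[0,0,0]],[[0,0,0.4],[0,0,0]],[[0,0,0],[0,0,0]]]' && python3 -m jog '[[[0,0,0.5],[0,0,0]],[[0,0,0.3],[0,0,0]],[[0,0,0],[0,0,0]]]'
```

```text
time: 21.27
position: [0.5269, -0.218, 0.1466]
orientation: [0.0, 1.0, -0.001, -0.0]
ft_force: [0.1, -0.0, -2.0]
finger_gap: 0.0653
time: 21.52
position: [0.5269, -0.218, 0.1459]
orientation: [0.0, 1.0, -0.001, -0.0]
ft_force: [-1.0, 0.5, -0.1]
finger_gap: 0.0652
```

```bash
python3 -m jog '[[[0,0,0.2],[0,0,0]],[[0,0,0],[0,0,0]],[[0,0,0],[0,0,0]]]' && python3 -m jog '[[[0,0,0],[0,0,0]],[[0,0,0],[0,0,0]],[[0,0,0],[0,0,0]],[[0,0,0],[0,0,0]],[[0,0,0],[0,0,0]]]' 1 && python3 -m jog '[[[0,0,-5],[0,0,0]],[[0,0,-12],[0,0,0]],[[0,0,-20],[0,0,0]],[[0,0,-20],[0,0,0]],[[0,0,-10],[0,0,0]]]' && python3 -m jog '[[[-2,20,0],[0,0,0]],[[-2,30,0],[0,0,0]],[[-2,35,0],[0,0,0]],[[-2,35,0],[0,0,0]],[[-2,35,0],[0,0,0]],[[-2,35,0],[0,0,0]],[[-2,35,0],[0,0,0]],[[0,0,0],[0,0,0]]]'; python3 -c "
from h import *
i=cams.grab_frame('side')[:,:,::-1];j=cams.grab_frame('top')[:,:,::-1]
dark('side',i,308,333,223,255,72);dark('top',j,340,372,212,240,66)
cv2.imwrite('pics/s8.png',np.hstack([cv2.resize(i[200:300,270:370],None,fx=4,fy=4),cv2.resize(j[180:280,300:400],None,fx=4,fy=4)]))
plan(pick(-.115,.0045,.06),RPICK)"
```

```text
time: 21.77
position: [0.5269, -0.218, 0.1456]
orientation: [0.0, 1.0, -0.001, -0.0]
ft_force: [-1.9, 0.9, 0.7]
finger_gap: 0.0649
time: 22.18
position: [0.5269, -0.2181, 0.1452]
orientation: [0.0, 1.0, -0.001, -0.0]
ft_force: [0.2, 0.5, 0.3]
finger_gap: 0.0876
time: 22.6
position: [0.5276, -0.2183, 0.2164]
orientation: [0.0, 1.0, -0.002, 0.002]
ft_force: [0.4, 0.5, 1.1]
finger_gap: 0.0877
time: 23.27
position: [0.541, 0.0125, 0.2127]
orientation: [-0.003, 1.0, 0.001, 0.0]
ft_force: [-0.3, -0.6, 0.9]
finger_gap: 0.088
side [7, 10, 13, 10, 103] [320.84 237.14]
side [0, 18, 24, 14, 221] [319.16 249.  ]
top [12, 7, 12, 11, 105] [357.57 223.83]
top [4, 11, 12, 15, 41] [347.76 232.1 ]
t 23.37 pos [0.541  0.0081 0.2125] gap 0.0877 F [ 0.64 -0.51 -0.07]
 rotvec [-0.0478 -0.599  -0.1486] rows>= 4.991282573592961  shift mm in final axes [54.6 77.6 62.8]  in present axes [21.4 75.3 82.5]
```

View pics/s8.png

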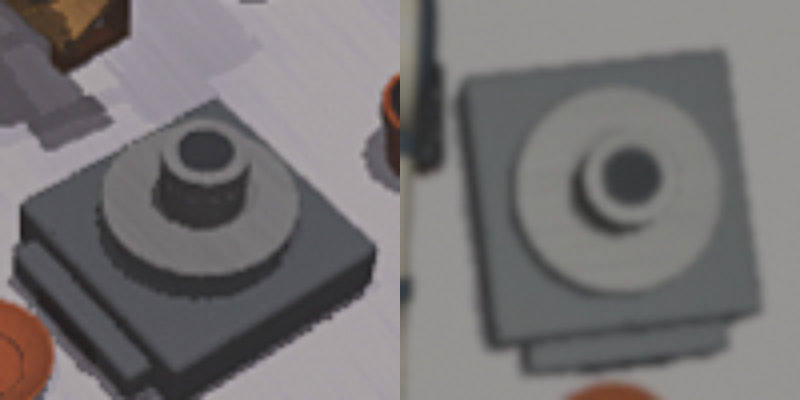

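```bash
python3 -c "
from h import *
print(tri((320.84,237.14),(357.57,223.83)))"; python3 -m jog '[[[0,0,0],[-0.006,-0.075,-0.0186]],[[0,0,0],[-0.006,-0.075,-0.0186]],[[0,0,0],[-0.006,-0.075,-0.0186]],[[0,0,0],[-0.006,-0.075,-0.0186]],[[0,0,0],[-0.006,-0.075,-0.0186]],[[0,0,0],[-0.006,-0.075,-0.0186]],[[0,0,0],[-0.006,-0.075,-0.0186]],[[0,0,0],[-0.006,-0.075,-0.0186]]]' && python3 -m jog '[[[10,14,8],[0,0,0]],[[11,16,13],[0,0,0]],[[11,16,13],[0,0,0]],[[11,16,13],[0,0,0]],[[11,15,13],[0,0,0]],[[0,0,0],[0,0,0]],[[0,0,0],[0,0,0]]]' && python3 -c "
from h import *
plan(pick(-.115,.0035,.04),RPICK)"
```

```text
(array([ 0.52697183, -0.21897885,  0.1424219 ]), [np.float64(1.296893745918662), np.float64(1.2968937459198147)])
time: 24.03
position: [0.541, 0.0053, 0.2128]
orientation: [-0.073, 0.952, 0.022, 0.297]
ft_force: [0.6, 0.2, 0.6]
finger_gap: 0.0876
time: 24.62
position: [0.5182, 0.0808, 0.1313]
orientation: [-0.074, 0.953, 0.023, 0.294]
ft_force: [0.5, -0.1, 0.8]
finger_gap: 0.088
t 24.62 pos [0.5182 0.0808 0.1313] gap 0.088 F [ 0.55 -0.06  0.81]
 rotvec [-0.0016 -0.001  -0.0017] rows>= 0.01453520659166438  shift mm in final axes [-0.5  2.2 23.1]  in present axes [-0.5  2.2 23.1]
```

```bash
python3 -m jog '[[[-0.5,2.2,10],[0,0,0]],[[0,0,14],[0,0,0]],[[0,0,14],[0,0,0]],[[0,0,10],[0,0,0]],[[0,0,6],[0,0,0]],[[0,0,3],[0,0,0]],[[0,0,0],[0,0,0]],[[0,0,0],[0,0,0]]]' && python3 -c "
from h import *
plan(pick(-.115,.0035,0),RPICK)
i=cams.grab_frame('side')[:,:,::-1];j=cams.grab_frame('top')[:,:,::-1]
cv2.imwrite('pics/s9.png',np.hstack([cv2.resize(i[100:250,200:350],None,fx=2.6,fy=2.6),cv2.resize(j[150:300,180:330],None,fx=2.6,fy=2.6)]))
plan(pick(-.115,.0035,0),RPICK)"
```

```text
time: 25.28
position: [0.5509, 0.0882, 0.0862]
orientation: [-0.073, 0.952, 0.023, 0.295]
ft_force: [-0.2, -0.2, -0.2]
finger_gap: 0.0879
t 25.28 pos [0.5509 0.0882 0.0862] gap 0.0879 F [-0.16 -0.22 -0.18]
 rotvec [-0.0016  0.0014 -0.0029] rows>= 0.024032755902051877  shift mm in final axes [1.7 0.  7. ]  in present axes [1.7 0.  7. ]
t 25.38 pos [0.5508 0.0886 0.0864] gap 0.0877 F [ 1.06  0.98 -0.35]
 rotvec [-0.0013  0.0019 -0.0025] rows>= 0.020419631254098174  shift mm in final axes [ 1.7 -0.4  7.1]  in present axes [ 1.7 -0.4  7.1]
```

View pics/s9.png

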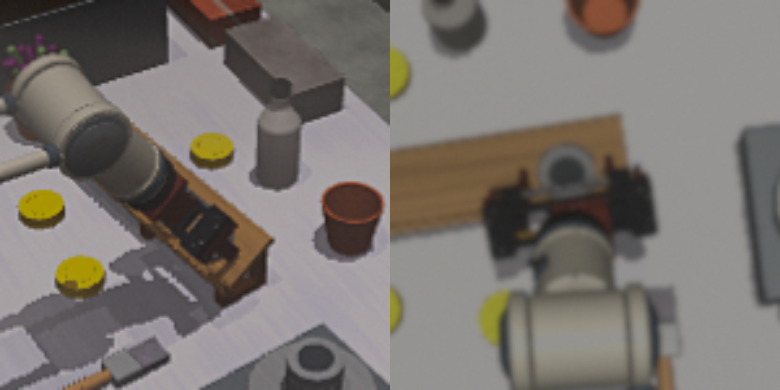

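The fingers straddle the thin disc at (567,168) in the crop. Last 7 mm, then grip.

```bash
python3 -m jog '[[[1.7,-0.3,4],[0,0,-0.002]],[[0,0,2],[0,0,0]],[[0,0,0.8],[0,0,0]],[[0,0,0],[0,0,0]],[[0,0,0],[0,0,0]]]' && python3 -c "
from h import *
plan(pick(-.115,.0035,0),RPICK)"
```

```text
time: 25.8
position: [0.5529, 0.089, 0.0785]
orientation: [-0.074, 0.952, 0.023, 0.295]
ft_force: [0.3, -0.6, 0.5]
finger_gap: 0.0882
t 25.8 pos [0.5529 0.089  0.0785] gap 0.0882 F [ 0.33 -0.61  0.51]
 rotvec [-0.0008  0.0002 -0.0003] rows>= 0.006705669892219159  shift mm in final axes [-1.  -0.5 -0.6]  in present axes [-1.  -0.5 -0.6]
```

```bash
python3 -m jog '[[[-0.8,-0.4,0],[0,0,0]],[[0,0,0],[0,0,0]],[[0,0,0],[0,0,0]]]' && python3 -m jog '[[[0,0,0],[0,0,0]],[[0,0,0],[0,0,0]],[[0,0,0],[0,0,0]],[[0,0,0],[0,0,0]],[[0,0,0],[0,0,0]],[[0,0,0],[0,0,0]],[[0,0,0],[0,0,0]]]' 0 45 &&python3 -c "
from h import *
plan(pick(-.115,.0035,0),RPICK)" && python3 -m jog '[[[0,0,-4],[0,0,0]],[[0,0,-8],[0,0,0]],[[0,0,-15],[0,0,0]],[[0,0,-20],[0,0,0]],[[0,0,-20],[0,0,0]],[[0,0,-20],[0,0,0]],[[0,0,-20],[0,0,0]],[[0,0,-15],[0,0,0]],[[0,0,-8],[0,0,0]],[[0,0,0],[0,0,0]]]' && python3 -c "
from h import *
plan([.527,-.218,.225],Rtool([0,0,-1],[0,1,0]))"
```

```text
time: 26.05
position: [0.5537, 0.0886, 0.0793]
orientation: [-0.074, 0.952, 0.023, 0.295]
ft_force: [0.1, 0.2, -0.5]
finger_gap: 0.0876
time: 26.63
position: [0.5537, 0.0886, 0.0791]
orientation: [-0.074, 0.952, 0.023, 0.295]
ft_force: [1.5, 1.3, -0.7]
finger_gap: 0.065
t 26.63 pos [0.5537 0.0886 0.0791] gap 0.065 F [ 1.49  1.3  -0.69]
 rotvec [-0.0008  0.0006 -0.0004] rows>= 0.006750081428569562  shift mm in final axes [-0.1 -0.  -0.5]  in present axes [-0.1 -0.  -0.5]
time: 27.47
position: [0.4809, 0.0771, 0.188]
orientation: [-0.074, 0.952, 0.023, 0.296]
ft_force: [0.3, -0.2, -3.1]
finger_gap: 0.0652
t 27.47 pos [0.4809 0.0771 0.188 ] gap 0.0652 F [ 0.32 -0.24 -3.09]
 rotvec [0.0459 0.6014 0.1509] rows>= 5.011567498121793  shift mm in final axes [ -46.1 -295.1  -37. ]  in present axes [ -20.8 -298.7  -30.3]
```

```bash
python3 -m jog '[[[0,0,-4],[0.0057,0.075,0.0189]],[[0,0,-4],[0.0057,0.075,0.0189]],[[0,0,-4],[0.0057,0.075,0.0189]],[[0,0,-4],[0.0057,0.075,0.0189]],[[0,0,-4],[0.0057,0.075,0.0189]],[[0,0,-4],[0.0057,0.075,0.0189]],[[0,0,-4],[0.0057,0.075,0.0189]],[[0,0,-4],[0.0057,0.075,0.0189]],[[0,0,0],[0,0,0]]]' && python3 -c "
from h import *
plan([.527,-.218,.215],Rtool([0,0,-1],[0,1,0]))"
```

```text
time: 28.22
position: [0.4721, 0.0759, 0.2137]
orientation: [0.0, 1.0, -0.0, -0.004]
ft_force: [-0.7, -0.4, -3.5]
finger_gap: 0.0648
t 28.22 pos [0.4721 0.0759 0.2137] gap 0.0648 F [-0.68 -0.39 -3.54]
 rotvec [-0.0001 -0.0075 -0.0009] rows>= 0.062083517240244794  shift mm in final axes [ -54.9 -293.9   -1.3]  in present axes [ -55.2 -293.9   -1.7]
```

```bash
python3 -m jog '[[[-2,-12,0],[0,-0.003,0]],[[-4.2,-22,-0.3],[0,-0.003,0]],[[-4.2,-22,-0.3],[0,0,0]],[[-4.2,-22,-0.3],[0,0,0]],[[-4.2,-22,-0.3],[0,0,0]],[[-4.2,-22,-0.3],[0,0,0]],[[-4.2,-22,-0.3],[0,0,0]],[[-4.2,-22,0],[0,0,0]],[[-4.2,-22,0],[0,0,0]],[[-4.2,-22,0],[0,0,0]],[[-4.2,-22,0],[0,0,0]],[[-4.2,-22,0],[0,0,0]]]' && python3 -m jog '[[[-4,-22,0],[0,0,0]],[[-3,-16,0],[0,0,0]],[[0,0,0],[0,0,0]],[[0,0,0],[0,0,0]],[[0,0,0],[0,0,0]]]' && python3 -c "
from h import *
plan([.5271,-.218,.185],Rtool([0,0,-1],[0,1,0]))"
```

```text
time: 29.22
position: [0.5189, -0.1792, 0.2165]
orientation: [-0.0, 1.0, 0.0, 0.003]
ft_force: [0.6, 0.1, -2.7]
finger_gap: 0.0653
time: 29.63
position: [0.5258, -0.2155, 0.2175]
orientation: [-0.0, 1.0, 0.001, 0.003]
ft_force: [-0.2, -0.3, -3.2]
finger_gap: 0.0651
t 29.63 pos [ 0.5258 -0.2155  0.2175] gap 0.0651 F [-0.18 -0.28 -3.17]
 rotvec [0.0012 0.0051 0.0004] rows>= 0.04255008649116785  shift mm in final axes [-1.3 -2.5 32.5]  in present axes [-1.1 -2.6 32.5]
```

```bash
python3 -m jog '[[[-1.2,-2.5,6],[0,0.003,0]],[[0,0,10],[0,0.002,0]],[[0,0,10],[0,0,0]],[[0,0,6],[0,0,0]],[[0,0,0],[0,0,0]],[[0,0,0],[0,0,0]],[[0,0,0],[0,0,0]]]' && python3 -c "
from h import *
i=cams.grab_frame('side')[:,:,::-1]
cv2.imwrite('pics/s10.png',cv2.resize(i[190:290,260:360],None,fx=6,fy=6))
plan([.527,-.218,.1655],Rtool([0,0,-1],[0,1,0]))"
```

```text
time: 30.22
position: [0.5272, -0.2185, 0.1862]
orientation: [-0.0, 1.0, 0.0, 0.0]
ft_force: [-0.7, -0.1, -3.3]
finger_gap: 0.0647
t 30.27 pos [ 0.5273 -0.2186  0.1865] gap 0.065 F [ 0.44  0.2  -1.78]
 rotvec [ 0.0002  0.0009 -0.    ] rows>= 0.007823334521209558  shift mm in final axes [ 0.3  0.6 21. ]  in present axes [ 0.3  0.6 21. ]
```

View pics/s10.png

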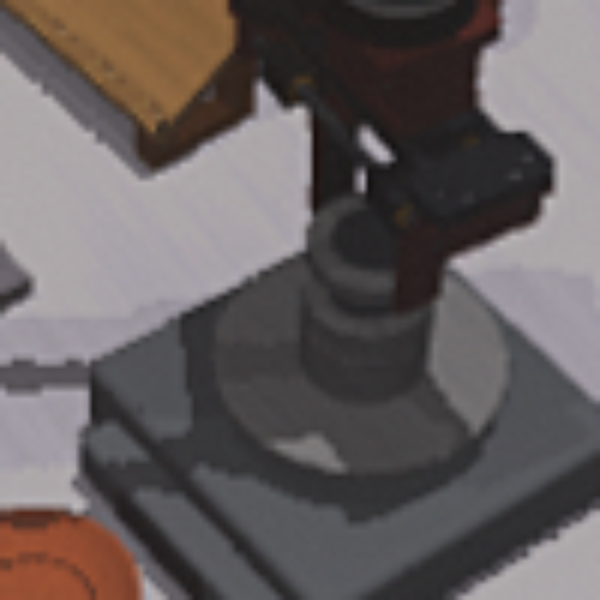

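The thin disc sits level above the aligned stack (about x=365 in the crop). I'll descend to contact.

```bash
python3 -m jog '[[[0.3,0.5,5],[0,0,0]],[[0,0,5],[0,0,0]],[[0,0,4],[0,0,0]],[[0,0,3],[0,0,0]],[[0,0,0],[0,0,0]],[[0,0,0],[0,0,0]]]' && python3 -m jog '[[[0,0,1],[0,0,0]],[[0,0,1],[0,0,0]],[[0,0,0],[0,0,0]]]' && python3 -m jog '[[[0,0,0.7],[0,0,0]],[[0,0,0.5],[0,0,0]],[[0,0,0],[0,0,0]]]'
```

```text
time: 30.77
position: [0.5267, -0.218, 0.1686]
orientation: [0.0, 1.0, 0.0, -0.0]
ft_force: [-0.1, 0.8, -3.2]
finger_gap: 0.0652
time: 31.02
position: [0.5269, -0.2181, 0.167]
orientation: [0.0, 1.0, 0.0, 0.0]
ft_force: [0.9, -0.5, -2.4]
finger_gap: 0.065
time: 31.27
position: [0.5268, -0.2181, 0.1657]
orientation: [0.0, 1.0, 0.0, 0.0]
ft_force: [-0.6, -0.4, -3.3]
finger_gap: 0.065
```

```bash
python3 -m jog '[[[0,0,0.5],[0,0,0]],[[0,0,0.3],[0,0,0]],[[0,0,0],[0,0,0]]]' && python3 -m jog '[[[0,0,0.4],[0,0,0]],[[0,0,0.3],[0,0,0]],[[0,0,0],[0,0,0]]]'
```

```text
time: 31.52
position: [0.5268, -0.2181, 0.1649]
orientation: [0.0, 1.0, 0.0, 0.0]
ft_force: [-1.1, 0.0, -2.7]
finger_gap: 0.0649
time: 31.77
position: [0.5269, -0.2181, 0.1644]
orientation: [0.0, 1.0, 0.0, 0.0]
ft_force: [-0.4, -0.6, -2.1]
finger_gap: 0.0649
```

```bash
python3 -m jog '[[[0,0,0.4],[0,0,0]],[[0,0,0],[0,0,0]],[[0,0,0],[0,0,0]]]' && python3 -m jog '[[[0,0,0.3],[0,0,0]],[[0,0,0],[0,0,0]],[[0,0,0],[0,0,0]]]'
```

```text
time: 32.02
position: [0.5269, -0.2181, 0.1641]
orientation: [0.0, 1.0, 0.0, 0.0]
ft_force: [0.0, 0.3, -1.4]
finger_gap: 0.0656
time: 32.27
position: [0.5269, -0.2181, 0.1638]
orientation: [0.0, 1.0, 0.0, 0.0]
ft_force: [-0.3, -0.4, -1.8]
finger_gap: 0.0651
```

```bash
python3 -m jog '[[[0,0,0.4],[0,0,0]],[[0,0,0],[0,0,0]],[[0,0,0],[0,0,0]]]' && python3 -m jog '[[[0,0,0.2],[0,0,0]],[[0,0,0],[0,0,0]],[[0,0,0],[0,0,0]]]'
```

```text
time: 32.52
position: [0.5269, -0.2181, 0.1635]
orientation: [0.0, 1.0, 0.0, 0.0]
ft_force: [0.4, 0.9, 0.2]
finger_gap: 0.0651
time: 32.77
position: [0.5269, -0.2181, 0.1632]
orientation: [0.0, 1.0, 0.0, 0.0]
ft_force: [-0.5, 0.9, 0.6]
finger_gap: 0.0646
```

Its weight is now on the stack. I'll open and retreat.

```bash
python3 -m jog '[[[0,0,0],[0,0,0]],[[0,0,0],[0,0,0]],[[0,0,0],[0,0,0]],[[0,0,0],[0,0,0]],[[0,0,0],[0,0,0]]]' 1 && python3 -m jog '[[[0,0,-5],[0,0,0]],[[0,0,-12],[0,0,0]],[[0,0,-20],[0,0,0]],[[0,0,-20],[0,0,0]],[[0,0,-10],[0,0,0]]]' && python3 -m jog '[[[-2,20,0],[0,0,0]],[[-2,30,0],[0,0,0]],[[-2,35,0],[0,0,0]],[[-2,35,0],[0,0,0]],[[-2,35,0],[0,0,0]],[[-2,35,0],[0,0,0]],[[-2,35,0],[0,0,0]],[[0,0,0],[0,0,0]],[[0,0,0],[0,0,0]]]'; python3 -c "
from h import *
i=cams.grab_frame('side')[:,:,::-1];j=cams.grab_frame('top')[:,:,::-1]
dark('side',i,308,333,215,255,72);dark('top',j,340,372,208,240,66)
cv2.imwrite('pics/s11f.png',i);cv2.imwrite('pics/t11f.png',j)
cv2.imwrite('pics/s11.png',np.hstack([cv2.resize(i[200:300,270:370],None,fx=4,fy=4),cv2.resize(j[180:280,300:400],None,fx=4,fy=4)]))"
```

```text
time: 33.18
position: [0.5269, -0.2181, 0.1629]
orientation: [0.0, 1.0, 0.0, 0.0]
ft_force: [0.8, -0.5, 0.2]
finger_gap: 0.0874
time: 33.6
position: [0.5274, -0.2184, 0.2341]
orientation: [0.0, 1.0, -0.001, 0.002]
ft_force: [-0.4, -0.7, 0.5]
finger_gap: 0.0876
time: 34.35
position: [0.5409, 0.0084, 0.2308]
orientation: [-0.002, 1.0, 0.0, 0.0]
ft_force: [-0.2, 1.2, -0.7]
finger_gap: 0.0878
side [7, 15, 13, 10, 106] [321.1  234.56]
side [0, 23, 24, 17, 276] [319.13 247.91]
top [13, 10, 12, 12, 111] [358.36 223.21]
top [4, 14, 13, 16, 62] [348.1  231.61]
```

View pics/s11.png

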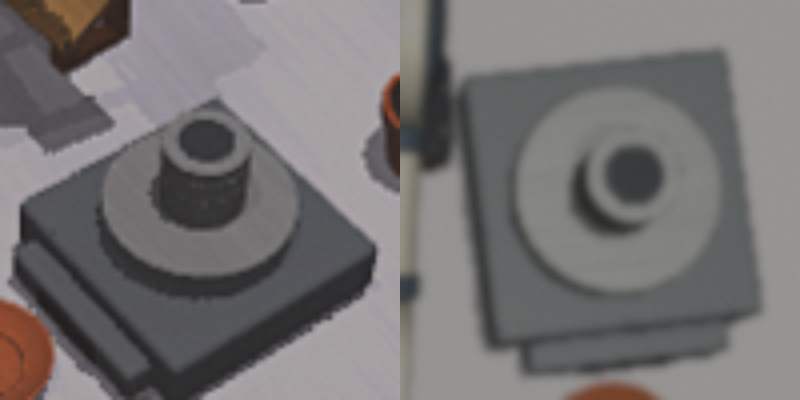

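View pics/s11f.png

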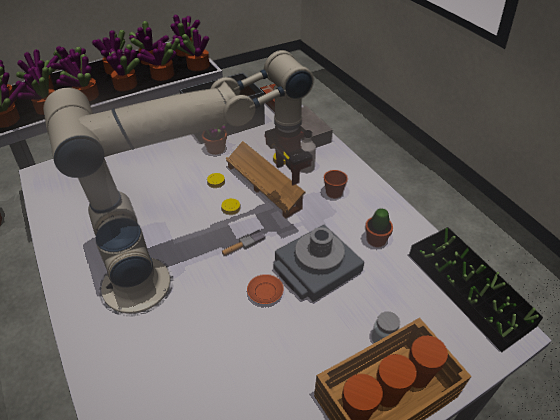

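The stack stands upright at the pan centre, at (320,240) in the side view, and the rack is empty. I'll do the final numeric checks, then hand in.

```bash
python3 - <<'E'
from h import *
print(tri((321.1,234.56),(358.36,223.21)))
for n,ys in(("side",[('saucer',245,288,272,308),('cactus',362,396,204,248),('jar',368,402,308,340),('pot',320,350,168,200),('brush',220,268,228,258),('spray',297,318,130,172)]),("top",[('saucer',333,374,274,314),('cactus',332,368,134,170),('pot',244,280,132,170),('jar',440,470,205,233)])):
    a=cv2.imread(f"pics/{n}0.png");b=cv2.imread(f"pics/{'s' if n=='side' else 't'}11f.png")
    for q,x0,x1,y0,y1 in ys:
        f=lambda i:cv2.cvtColor(i[y0:y1,x0:x1],cv2.COLOR_BGR2GRAY).astype('float32')
        print(n,q,np.round(cv2.phaseCorrelate(f(a),f(b)),2) if 0 else [np.round(v,2) for v in cv2.phaseCorrelate(f(a),f(b))])
r.finish_job();print(r.state()["time"])
E
```

```text
(array([ 0.52698822, -0.21930177,  0.15389568]), [np.float64(1.3873072459898033), np.float64(1.3873072459899125)])
side saucer [array([ 0.47, -0.04]), np.float64(1.0)]
side cactus [array([-0.03,  0.52]), np.float64(1.0)]
side jar [array([-0.03,  0.02]), np.float64(0.99)]
side pot [array([-0.02,  0.04]), np.float64(1.01)]
side brush [array([-0.92, -0.36]), np.float64(0.46)]
side spray [array([0.11, 0.41]), np.float64(0.96)]
top saucer [array([ 0.52, -0.  ]), np.float64(0.98)]
top cactus [array([ 0.03, -0.13]), np.float64(0.96)]
top pot [array([-0.11,  0.03]), np.float64(0.97)]
top jar [array([-0.03, -0.05]), np.float64(1.0)]
the job is handed in; nothing more can be done
the job is handed in; nothing more can be done
```

The three discs are stacked flat on the pan, thickest at the bottom, then the middle one, then the thinnest. I handed the job in at about 34.5 s of the 72 s allowed. Each disc was lowered in steps of 1 mm or less until the wrist force showed its weight was on the pan, then released. The push beyond that stayed under about 1 N, well short of the overload stop.

**Centring:** the two cameras put the disc centres at (0.5276, -0.2188), (0.5270, -0.2190) and (0.5270, -0.2193) m. The pan centre reads about (0.527, -0.2186) m in the top view, and the side view puts it 1–2 mm from that. The discs therefore agree with each other and with the pan to about 1 mm, but the calibration is only good to about 2 mm. The stack top came out at 0.154 m against about 0.152 m expected, also within the cameras' error.

**Things on the bench:** comparing pictures before and after, the saucer, cactus, pot, jar and spray bottle shifted by at most about 0.5 px, which I take as no movement.

- **Brush:** its check was inconclusive (about 1 px shift, weak match), because the arm's shadow had changed over it. The gripper never came near it.
- **Plant and yellow look-alikes:** I did not measure these. They look undisturbed in the last side picture, but the gripper hides the look-alike behind the rack there. The gripper stayed clear of the plant when it picked up the middle disc.

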